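Ready the lever over its jig

ROBOT

A 6-joint arm with a two-finger parallel gripper is mounted at the origin on the work surface. World frame = base frame: x ahead of the robot, y to its left, z up, the work surface at z = 0. Lengths are in m, angles in rad, forces in N, time in s.
With the tool pointing down it reaches from about 0.3 to 0.875 m from the base axis. Payload 6.4 kg.
Tool frame: the origin (TCP) lies midway between the tips of the shut fingers; the grasp point (between the pads) lies 19 mm behind it; z points along the fingers, y is the line along which they close (so a half turn about z gives the same grasp; the last joint's range is limited). The gripper opens to 88 mm and grips with 3 to 60 N. Pads are 18 mm wide; open, the fingers measure 123 mm over their backs; the gripper's body (75 mm by 187 mm) begins 45 mm behind the grasp point.
Start: joints at [0.96, 0.181, 1.607, -0, 1.354, -0.206], TCP at [0.226, 0.529, 0.239] pointing down, gripper open.
Joint ranges: [-2.99, 2.99], [-0.89, 2.07], [0.3, 2.58], [-1.14, 4.28], [0, 2.63], [-3.12, 3.12]. Speed limits (rad/s): [2.57, 2.57, 3.01, 3.14, 3.14, 3.14].

INTERFACE

Orientations are given as a 3x3 rotation matrix whose columns are the frame's x, y, z axes.
In Python, from workcell import arm gives the robot as it stands.
- The arm moves only by the tool send_rows, never from a script. Its argument "increments" is a list of rows, each an object with "twist": the turn, a rotation vector about the tool's x, y, z in degrees, a list of three; "offset": the shift along the tool's x, y, z in mm, a list of three; "claw": the opening, from 0 (shut) to 1 (fully open). A call has 1 to 12 rows; each row shifts and turns the commanded pose from where the row before left it, along the tool's axes as they then stand; what a row does not reach is not made up. A row lasts 1/8 s, in which the tool goes at most 62.5 mm and 10.7 degrees, less where a joint would pass 70% of its speed; a pose out of reach is approached as far as the arm can. A call is refused whole if a number of a shift passes 62.5 or a number of a turn 10.7, either way. A call with a gripper value outside its range is refused whole. The fingers move at their own pace and stop on an object; the grip force is fixed at half the most. Time passes only in rows, so rows that do not move let the fingers close. It gives the time, the measured TCP pose, the force, the opening and the grip force at its end, in the units of the state.
- arm.get_obs(): the state, without advancing time (a new reading comes with each control period).
- arm.read_camera(name): name is "side" or "top" or "wrist"; returns a dict with "frame" (420x560x3 uint8, red, green, blue), "intrinsics" (3x3 intrinsics, pixels), "rvec" (rotation vector, rad) and "tvec" (3), from world to camera coordinates, as OpenCV has them; the wrist camera has in their place "hand_eye" (4x4, takes a point from camera to tool coordinates, whose origin is the TCP and whose axes are the flange's). Camera axes: x right, y down, z forward; pixel columns grow to the right and rows downward; lengths in m; the calibration is good to about 2 mm. A picture is of the moment at which its call begins: read the wrist's pose just before it. There is no depth.
- arm.job_done(): hands the job in; it is judged then, once.
The state is a dict: "clock": time; "joint_pos": joint angles; "joint_vel": joint speeds; "effort": joint torques, N m; "position": TCP position; "tool_rot": TCP orientation; "force": force on the tool from outside, world axes, zero at the start; "wrist_torque": the same for the moment, N m; "grip_width": finger opening in m; "grip_force": force on a finger pad.
Only numpy, scipy, OpenCV 4.12 (cv2) and the standard library are available. Lean on these libraries where they do the work, as an engineer would, in place of code of your own. Each camera call takes 0.05 s, during which the arm holds its last target. There are 200 camera calls.

TASK

On the goldsmith's bench, slide the collar carriage along its rail to the end stop, until the detent snaps and holds it. Then pick up the offset lever (the cranked one with a big boss at one end, not the straight link) by its balance point and hold it level about 5 cm above the jig, boss centred over the collar and eye over the pin, touching nothing but the gripper. Finish while still holding it there, and leave everything else on the bench where it is.

Things in the scene. Friction and masses are not known exactly. Their poses are not given: they have to be found in the camera images.
- rail: The jig: dark steel base plate 320 x 70 x 8 mm fixed to the bench, carrying a bright steel rail 26 mm wide, its top at 22 mm. Origin on the bench under the rail's centre line; +x runs along the rail from its open end to the end stop and pin post, z up. The end stop (44 mm wide, top at 30 mm) meets the carriage at x = -10 mm. It stands at a different place and turn each time.
- carriage (a joint): Travel in m of the collar carriage along the rail's +x. 0 = hanging half off the open end, 0.100 = home. It starts at 0 to 0.045. Friction is about 1 N; from 0.085 to 0.093 a sprung ball resists with about 6 N, and past 0.093 the ball drives the carriage on to 0.100 and holds it there. Captive on the rail: it cannot be lifted off.
- seat (a point): Centre of the collar on the carriage, at rim height (45 mm above the bench); moves with the carriage. Aluminium carriage 105 mm along the rail (70 mm behind the seat to 35 mm ahead), 52 mm wide, deck 35 mm above the bench; collar 60 mm outside, 50 mm inside, 10 mm high. Axes as the rail's.
- fin (a point): Centre of the top of the grip fin on the carriage deck, 69 mm above the bench, 58 mm behind the seat (towards the open end). The fin is 12 mm thick along the rail, 26 mm wide across it and stands 34 mm above the deck; free on both sides across the rail, and behind. The collar is 22 mm ahead of it.
- pin (a point): Foot of the upright pin (9 mm diameter, 12 mm tall) on top of the fixed square post (34 mm) at the far end of the jig; 42 mm above the bench, at x = +130, y = +20 mm in the rail's frame. With the carriage home the seat is 175 mm behind it in x and 20 mm in y, just as the boss lies from the eye.
- lever: Steel lever, 0.4 to 0.65 kg, lying flat. Origin on its underside, below its balance point (centre of mass), on the bar 55 mm from the boss axis: grip within 2 cm of it. +x along the bar to the light eye end, z up. Bar 12 mm wide, 8 to 24 mm above the underside, straight to x = +62 mm, then cranked to +y. Boss 44 mm diameter, 28 mm tall, with a 22 mm square lug on its -y side.
- boss (a point): Centre of the underside of the lever's big boss, at (-55, 0, 0) mm in the lever's frame.
- eye (a point): Centre of the underside of the lever's small eye (26 mm diameter, 28 mm tall, 12 mm hole), at (120, 20, 0) mm in the lever's frame.
- link: Straight steel link with two equal round ends 30 mm in diameter 100 mm apart, 24 mm tall; origin under its centre, x along it. It may lie where the lever lay another time. Not to be disturbed.
- dish: Black plastic plate, 110 mm across, 18 mm high, origin under its centre. Not to be disturbed.
- jar: Glass jar with a steel lid, 44 mm diameter, 45 mm tall, origin under its centre. Not to be disturbed.
- waxring: Ring lying flat, 30 mm across, 10 mm high, origin under its centre. Not to be disturbed.
- hammer: Hammer 200 mm long lying on the far side of the bench. Not to be disturbed.
- anvil: Square steel bench block 75 x 75 x 25 mm, origin under its centre. Not to be disturbed.
- graver: Small hand tool with a wooden handle, 150 mm long, lying flat. Not to be disturbed.

How it is judged:
On the way, in this order (a step that is already met when the one before it is completed fails the run):
1. carriage slid home, past the detent (value of joint carriage above 0.096 m), for 0.2 s.
2. lever lifted clear by its balance point (height (world z) of lever above 0.03 m and height (world z) of each of eye, boss above 0.02 m and contact force between lever and the fingers above 1 N and x of the grasp point in the frame of lever between -0.025 and 0.025 m), for 0.2 s.
At the end, for the whole second after the job is handed in: Carriage home (over 96 mm). Lever in the gripper within 25 mm of its balance point along the bar, still, level within 5 deg, boss within 15 mm of the collar's axis and eye of the pin's, boss underside 25 to 90 mm above the rim, jig not touching it. Bystanders moved under 20 mm (value of joint carriage above 0.096 m and horizontal distance between boss and seat below 0.015 m and horizontal distance between eye and pin below 0.015 m and z of boss in the frame of seat between 0.025 and 0.09 m and angle between lever's own z axis and vertical below 0.09 rad and x of the grasp point in the frame of lever between -0.025 and 0.025 m and contact force between lever and the fingers above 1 N and contact force between lever and rail below 0.1 N and linear speed of lever below 0.03 m/s); the arm keeps its last pose, push and grip.
It fails at once if a bystander was disturbed (moved more than 20 mm) (distance of any of link, dish, jar, waxring, hammer, anvil, graver from where it was at the start of the episode above 0.02 m).
It also fails if it takes over 54 s, if anything falls off the work surface, if the arm or the gripper's body presses on something with over 40 N, if the wrist force passes 120 N, or if a joint passes its speed limit or range.

## Working session

There is one attempt and no reset: what is moved stays moved. The work goes in short steps, Python scripts to look and compute and a tool call to move; the robot and the scene stay as the last step left them, time stands still between calls to the robot, and variables do not carry over. Pictures are saved under pics/ and viewed, at most 10 in all, crops included, and the job is handed in when it is done.

Besides the shell and the picture viewer there is one more tool, called as name(argument=value, ...), one argument or row to a line, values as JSON. send_rows: Moves the arm, as the interface text tells. Its arguments: {"type":"object","properties":{"increments":{"type":"array","items":{"type":"object","properties":{"twist":{"type":"array","items":{"type":"number"}},"offset":{"type":"array","items":{"type":"number"}},"claw":{"type":"number"}}}}},"required":["increments"]}

```bash
mkdir -p pics
cat > h.py <<'E'
import numpy as np,cv2
from workcell import arm
def cam(n):
    o=arm.get_obs(); c=arm.read_camera(n); K=np.array(c["intrinsics"])
    if n=="wrist":
        T=np.eye(4);T[:3,:3]=o["tool_rot"];T[:3,3]=o["position"];M=T@np.array(c["hand_eye"]);R=M[:3,:3].T;t=-R@M[:3,3]
    else:
        R=cv2.Rodrigues(np.array(c["rvec"]))[0];t=np.array(c["tvec"]).ravel()
    return c["frame"],K,R,t
def save(n,f):
    fr,K,R,t=cam(n);cv2.imwrite(f"pics/{f}.png",fr[:,:,::-1]);np.savez(f"pics/{f}.npz",K=K,R=R,t=t)
def px(f,u,v,z):
    d=np.load(f"pics/{f}.npz");K,R,t=d["K"],d["R"],d["t"]
    r=R.T@np.linalg.solve(K,[u,v,1]);c=-R.T@t
    return c+r*(z-c[2])/r[2]
def proj(f,P):
    d=np.load(f"pics/{f}.npz");q=d["K"]@(d["R"]@np.array(P).T+d["t"][:,None]);return (q[:2]/q[2]).T
E
python3 - <<'E'
from h import *
save("top","top0");save("side","side0")
o=arm.get_obs();print(o)
E
```

```text
{'clock': 0.1, 'joint_pos': array([ 9.59703246e-01,  1.81452944e-01,  1.60791288e+00,  1.25840906e-05,
        1.35381105e+00, -2.06291566e-01]), 'joint_vel': array([-5.02241114e-05, -7.63598517e-04, -1.25654099e-03, -8.24106764e-04,
        3.77719863e-04, -5.26567130e-04]), 'effort': array([ 5.22860500e-04, -4.34818733e+01, -3.42694509e+01,  7.02990498e-02,
        3.40387621e-02,  2.38259247e-05]), 'position': array([0.22614525, 0.52813022, 0.23790565]), 'tool_rot': array([[-9.19179361e-01,  3.93838112e-01, -9.19030291e-04],
       [ 3.93839040e-01,  9.19178516e-01, -1.29045675e-03],
       [ 3.36521849e-04, -1.54811122e-03, -9.99998745e-01]]), 'force': array([0.08230716, 0.84278265, 0.79483952]), 'wrist_torque': array([-0.01333934, -0.00072134,  0.02468625]), 'grip_force': 0.0, 'grip_width': 0.08806634626433137}
```

View pics/top0.png

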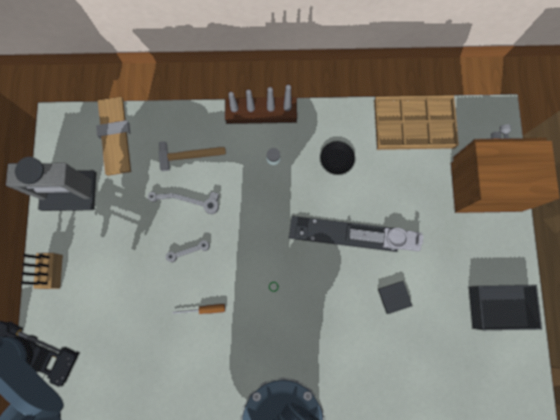

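View pics/side0.png

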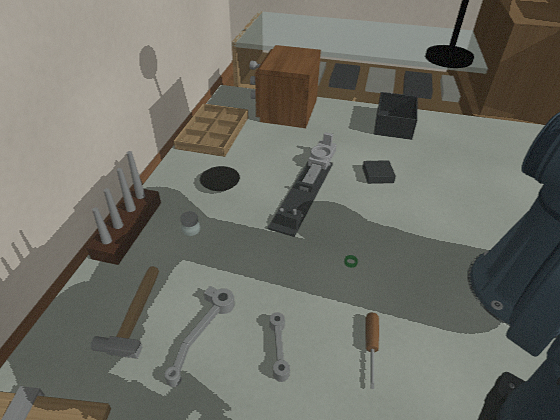

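The top view shows the jig at about (290–425, 215–250), with the pin post at its left end and the carriage on the right. The lever runs from its boss (212,203) to its eye (153,195), and the link is at (188,250). I'll enlarge these areas.

Run:
```python
from h import *
i=cv2.imread("pics/top0.png")
a=cv2.resize(i[205:260,280:430],None,fx=5,fy=5,interpolation=cv2.INTER_CUBIC)
b=cv2.resize(i[175:225,140:230],None,fx=6,fy=6,interpolation=cv2.INTER_CUBIC)
o=np.zeros((580,750,3),np.uint8);o[:275]=a;o[280:580,:540]=b
cv2.imwrite("pics/z0.png",o)
for u,v in [(212,203),(153,195),(303,222),(400,236)]:print(px("top0",u,v,0.03))
```

```text
[0.60952629 0.19429938 0.03      ]
[0.63636252 0.36793885 0.03      ]
[ 0.54895137 -0.07012233  0.03      ]
[ 0.5036892  -0.34780376  0.03      ]
```

View pics/z0.png

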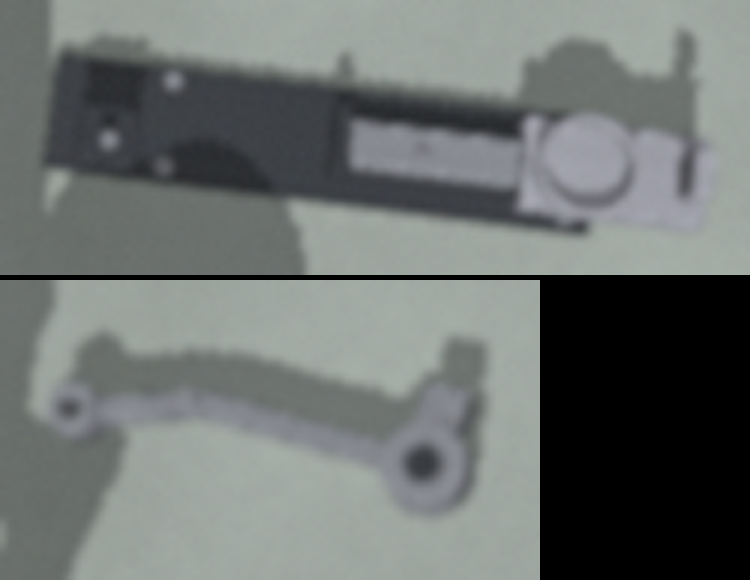

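The enlarged crop shows the pin tip at (108,140), the collar at (586,155) and the fin at the right edge (690,165). In the lower half the boss hole is at (423,462) and the eye hole at (68,408). Next I compute the poses.

Run:
```python
from h import *
A=lambda U,V,z:px("top0",280+(U+.5)/5-.5,205+(V+.5)/5-.5,z)[:2]
B=lambda U,V,z:px("top0",140+(U+.5)/6-.5,175+(V-279.5)/6-.5,z)[:2]
pin=A(108,140,.054);col=A(586,155,.045)
print("pin",pin,"collar",col)
for p,q in [((65,50),(525,105)),((45,165),(588,232))]:
    P,Q=A(*p,.008),A(*q,.008);print(P,Q,np.linalg.norm(P-Q),np.degrees(np.arctan2(*(P-Q)[::-1])))
b=B(423,462,.028);e=B(68,408,.028);d=e-b
print("boss",b,"eye",e,np.linalg.norm(d),"lever yaw",np.degrees(np.arctan2(d[1],d[0])-np.arctan2(20,175)))
# rail yaw: collar->pin ends at y offset 20
d=pin-col;L=np.linalg.norm(d);print("rail yaw",np.degrees(np.arctan2(d[1],d[0])-np.arcsin(.02/L)),"travel",.1-(L**2-.0004)**.5+.175)
c=arm.read_camera("wrist");print(c["hand_eye"],c["intrinsics"])
```

```text
pin [ 0.51442354 -0.06288307] collar [ 0.50290115 -0.33468123]
[ 0.5754585  -0.04122575] [ 0.53824872 -0.31070045] 0.27203158511507797 82.13816183171261
[ 0.50709236 -0.02805219] [ 0.46289101 -0.34287249] 0.3179081311815007 82.00781069527703
boss [0.60432106 0.20014725] eye [0.63417949 0.37454894] 0.17693918571010678 lever yaw 73.7650682958815
rail yaw 83.35642871307824 travel 0.003693891323080928
[[-6.91639671e-05 -9.45815470e-01 -3.24704622e-01  8.53300915e-02]
 [ 9.99999984e-01 -1.19745741e-04  1.35795444e-04 -6.55396261e-04]
 [-1.67319427e-04 -3.24704607e-01  9.45815463e-01 -1.47536770e-01]
 [ 0.00000000e+00  0.00000000e+00  0.00000000e+00  1.00000000e+00]] [[295.85799391   0.         273.82641982]
 [  0.         295.85799391 205.78348412]
 [  0.           0.           1.        ]]
```

send_rows(
  increments=[
    {"twist": [0, 0, 10.6], "offset": [0, 0, 0], "claw": 1},
    {"twist": [0, 0, 10.6], "offset": [0, 0, 0], "claw": 1},
    {"twist": [0, 0, 10.6], "offset": [0, 0, 0], "claw": 1},
    {"twist": [0, 0, 10.6], "offset": [0, 0, 0], "claw": 1},
    {"twist": [0, 0, 10.6], "offset": [0, 0, 0], "claw": 1},
    {"twist": [0, 0, 10.6], "offset": [0, 0, 0], "claw": 1},
    {"twist": [0, 0, 10.6], "offset": [0, 0, 0], "claw": 1},
    {"twist": [0, 0, 0], "offset": [-30, 15, 0], "claw": 1},
    {"twist": [0, 0, 0], "offset": [-47, 24, 0], "claw": 1},
    {"twist": [0, 0, 0], "offset": [-47, 24, 0], "claw": 1},
    {"twist": [0, 0, 0], "offset": [-47, 24, 0], "claw": 1},
    {"twist": [0, 0, 0], "offset": [-47, 24, 0], "claw": 1},
  ],
)

```text
clock: 1.65
position: [0.3086, 0.2965, 0.2386]
tool_rot: [[0.128, 0.992, 0.0], [0.992, -0.128, -0.0], [-0.0, 0.0, -1.0]]
force: [0.4, 0.3, -0.5]
grip_width: 0.0878
grip_force: 0.0
```

send_rows(
  increments=[
    {"twist": [0, 0, 0], "offset": [-47, 24, 0], "claw": 1},
    {"twist": [0, 0, 0], "offset": [-47, 24, 0], "claw": 1},
    {"twist": [0, 0, 0], "offset": [-47, 24, 0], "claw": 1},
    {"twist": [0, 0, 0], "offset": [-47, 24, 0], "claw": 1},
    {"twist": [0, 0, 0], "offset": [-47, 24, 0], "claw": 1},
    {"twist": [0, 0, 0], "offset": [-47, 24, 0], "claw": 1},
    {"twist": [0, 0, 0], "offset": [-47, 24, 0], "claw": 1},
    {"twist": [0, 0, 0], "offset": [-47, 24, 0], "claw": 1},
    {"twist": [0, 0, 0], "offset": [-47, 24, 0], "claw": 1},
    {"twist": [0, 0, 0], "offset": [-47, 24, 0], "claw": 1},
    {"twist": [0, 0, 0], "offset": [-20, 10, 0], "claw": 1},
    {"twist": [0, 0, 0], "offset": [0, 0, 0], "claw": 1},
  ],
)

```text
clock: 3.15
position: [0.4931, -0.2205, 0.2381]
tool_rot: [[0.13, 0.991, -0.001], [0.991, -0.13, 0.001], [0.001, -0.001, -1.0]]
force: [-0.2, 0.6, -0.2]
grip_width: 0.088
grip_force: 0.0
```

Run:
```python
from h import *
o=arm.get_obs();print(o["clock"],o["position"],o["tool_rot"],o["joint_pos"])
save("wrist","w1")
```

```text
3.15 [ 0.49314599 -0.22054335  0.23814561] [[ 1.30293013e-01  9.91475025e-01 -1.00284603e-03]
 [ 9.91475183e-01 -1.30292052e-01  9.70884829e-04]
 [ 8.31945192e-04 -1.12079646e-03 -9.99999026e-01]] [-6.40470698e-01  1.04653814e-01  1.69415002e+00  1.83898124e-04
  1.34417310e+00 -5.09848056e-01]
```

View pics/w1.png

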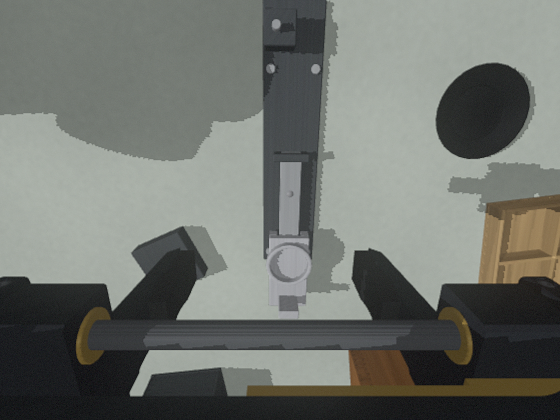

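Run:
```python
from h import *
i=cv2.imread("pics/w1.png")
a=cv2.resize(i[0:80,250:340],None,fx=4,fy=4,interpolation=cv2.INTER_CUBIC)
b=cv2.resize(i[145:325,250:340],None,fx=4,fy=3.3333,interpolation=cv2.INTER_CUBIC)
o=np.zeros((600,720,3),np.uint8);o[:320,:360]=a;o[:,360:]=b
cv2.imwrite("pics/z1.png",o)
```

```text
(no output)
```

View pics/z1.png

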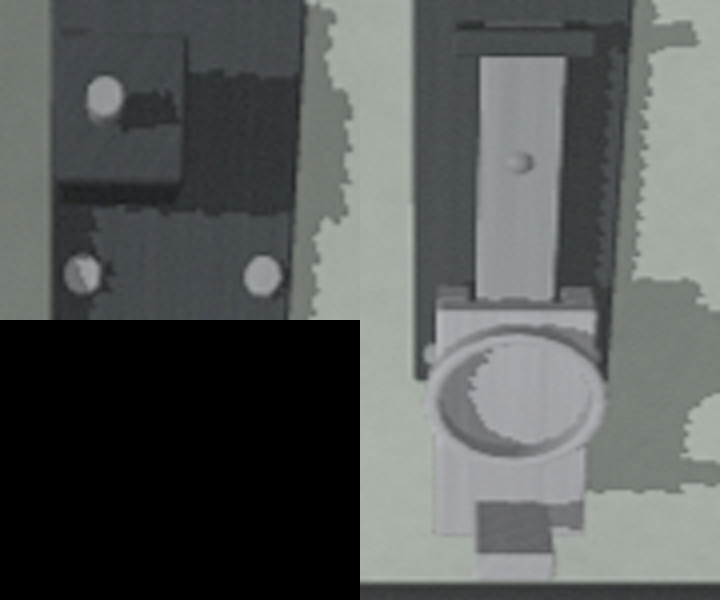

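The zoom shows the pin top at wrist pixel (276,24), the collar rim centre at (289,264.7), the fin top at (288.5,315), and the rail edges running between v=162 and v=234.

Run:
```python
from h import *
A=lambda U,V:(250+(U-359.5)/4-.5,145+(V+.5)/3.3333-.5)
P=lambda p,z:px("w1",*p,z)[:2]
pin=P((275.6,23.9),.054);col=P(A(516.5,398.5),.045);fin=P(A(514,566),.069)
print("pin",pin,"col",col,"fin",fin)
y=lambda a,b:np.degrees(np.arctan2(*(a-b)[::-1]))
for a,b in [((480,57),(477,298)),((565,57),(555,298))]: p,q=P(A(*a),.022),P(A(*b),.022);print("railedge",p,q,y(p,q))
d=pin-col;L=np.linalg.norm(d);print(y(pin,col)-np.degrees(np.arcsin(.02/L)),"travel",.275-(L**2-.0004)**.5, np.linalg.norm(col-fin),y(col,fin))
stop=P(A(522,57),.022);print("stop",stop)
```

```text
pin [ 0.51478755 -0.0630631 ] col [ 0.49692351 -0.33497772] fin [ 0.48818522 -0.39417971]
railedge [ 0.50167004 -0.20419711] [ 0.4885509  -0.30100356] 82.28233595378968
railedge [ 0.52771944 -0.20761596] [ 0.51452388 -0.30440336] 82.23641562909486
82.03226163626022 travel 0.0032341401566898798 0.0598434129012346 81.60368915411837
stop [ 0.51454211 -0.2058865 ]
```

send_rows(
  increments=[
    {"twist": [0, 0, 0.3], "offset": [-42, 5, 0], "claw": 1},
    {"twist": [0, 0, 0], "offset": [-43, 4.5, 0], "claw": 1},
    {"twist": [0, 0, 0], "offset": [-43, 4.5, 0], "claw": 0.7},
    {"twist": [0, 0, 0], "offset": [-43, 4.5, 10], "claw": 0.7},
    {"twist": [0, 0, 0], "offset": [0, 0, 40], "claw": 0.7},
    {"twist": [0, 0, 0], "offset": [0, 0, 40], "claw": 0.7},
    {"twist": [0, 0, 0], "offset": [0, 0, 40], "claw": 0.7},
    {"twist": [0, 0, 0], "offset": [0, 0, 30], "claw": 0.7},
    {"twist": [0, 0, 0], "offset": [0, 0, 24], "claw": 0.7},
    {"twist": [0, 0, 0], "offset": [0, 0, 10], "claw": 0.7},
    {"twist": [0, 0, 0], "offset": [0, 0, 0], "claw": 0.7},
  ],
)

```text
clock: 4.58
position: [0.4892, -0.3907, 0.0447]
tool_rot: [[0.133, 0.991, -0.001], [0.991, -0.133, 0.001], [0.001, -0.001, -1.0]]
force: [-0.4, -0.5, 0.2]
grip_width: 0.0616
grip_force: 0.0
```

Run:
```python
from h import *
save("wrist","w2")
```

```text
(no output)
```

View pics/w2.png

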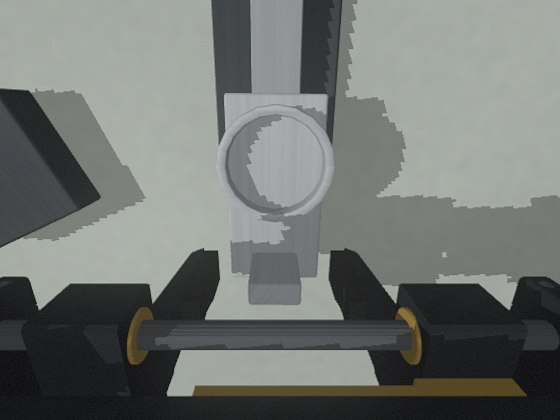

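The fin, at u≈274, is centred between the fingers. I'll close on it and pull along the rail.

send_rows(
  increments=[
    {"twist": [0, 0, 0], "offset": [0, 0, 0], "claw": 0},
    {"twist": [0, 0, 0], "offset": [0, 0, 0], "claw": 0},
    {"twist": [0, 0, 0], "offset": [0, 0, 0], "claw": 0},
    {"twist": [0, 0, 0], "offset": [0, 0, 0], "claw": 0},
    {"twist": [0, 0, 0], "offset": [0, 0, 0], "claw": 0},
    {"twist": [0, 0, 0], "offset": [5, 0, 0], "claw": 0},
    {"twist": [0, 0, 0], "offset": [10, 0, 0], "claw": 0},
    {"twist": [0, 0, 0], "offset": [10, 0, 0], "claw": 0},
  ],
)

```text
clock: 5.62
position: [0.4928, -0.3666, 0.045]
tool_rot: [[0.134, 0.991, 0.001], [0.991, -0.134, -0.001], [-0.0, 0.001, -1.0]]
force: [2.9, -1.6, 1.2]
grip_width: 0.0259
grip_force: 30.0
```

send_rows(
  increments=[
    {"twist": [0, 0, 0], "offset": [10, 0, 0], "claw": 0},
    {"twist": [0, 0, 0], "offset": [10, 0, 0], "claw": 0},
    {"twist": [0, 0, 0], "offset": [10, 0, 0], "claw": 0},
    {"twist": [0, 0, 0], "offset": [10, 0, 0], "claw": 0},
    {"twist": [0, 0, 0], "offset": [10, 0, 0], "claw": 0},
    {"twist": [0, 0, 0], "offset": [8, 0, 0], "claw": 0},
    {"twist": [0, 0, 0], "offset": [6, 0, 0], "claw": 0},
    {"twist": [0, 0, 0], "offset": [4, 0, 0], "claw": 0},
    {"twist": [0, 0, 0], "offset": [2, 0, 0], "claw": 0},
    {"twist": [0, 0, 0], "offset": [0, 0, 0], "claw": 0},
  ],
)

```text
clock: 6.88
position: [0.5027, -0.2967, 0.045]
tool_rot: [[0.134, 0.991, 0.002], [0.991, -0.134, 0.001], [0.001, 0.001, -1.0]]
force: [6.6, 2.9, 1.7]
grip_width: 0.0256
grip_force: 30.0
```

send_rows(
  increments=[
    {"twist": [0, 0, 0], "offset": [2, 0, 0], "claw": 0},
    {"twist": [0, 0, 0], "offset": [2, 0, 0], "claw": 0},
    {"twist": [0, 0, 0], "offset": [1, 0, 0], "claw": 0},
    {"twist": [0, 0, 0], "offset": [1, 0, 0], "claw": 0},
    {"twist": [0, 0, 0], "offset": [0, 0, 0], "claw": 0},
  ],
)

```text
clock: 7.5
position: [0.5029, -0.2948, 0.0451]
tool_rot: [[0.134, 0.991, 0.002], [0.991, -0.134, -0.006], [-0.005, 0.002, -1.0]]
force: [2.0, -12.1, -5.5]
grip_width: 0.0255
grip_force: 30.0
```

send_rows(
  increments=[
    {"twist": [0, 0, 0], "offset": [-4, 0, 0], "claw": 0},
    {"twist": [0, 0, 0], "offset": [0, 0, 0], "claw": 0.7},
    {"twist": [0, 0, 0], "offset": [0, 0, 0], "claw": 0.7},
    {"twist": [0, 0, 0], "offset": [0, 0, 0], "claw": 0.7},
    {"twist": [0, 0, 0], "offset": [0, 0, 0], "claw": 0.7},
    {"twist": [0, 0, 0], "offset": [0, 0, -40], "claw": 0.7},
    {"twist": [0, 0, 0], "offset": [0, 0, -50], "claw": 0.7},
    {"twist": [0, 0, 0], "offset": [0, 0, -50], "claw": 0.7},
    {"twist": [0, 0, 0], "offset": [0, 0, -50], "claw": 0.7},
    {"twist": [0, 0, 0], "offset": [45, 3, 0], "claw": 0.7},
    {"twist": [0, 0, 0], "offset": [46, 3, 0], "claw": 0.7},
    {"twist": [0, 0, 0], "offset": [46, 3, 0], "claw": 0.7},
  ],
)

```text
clock: 9.0
position: [0.5292, -0.16, 0.2349]
tool_rot: [[0.135, 0.991, 0.0], [0.991, -0.135, -0.0], [-0.0, 0.0, -1.0]]
force: [0.6, -0.1, -0.1]
grip_width: 0.0617
grip_force: 0.0
```

send_rows(
  increments=[
    {"twist": [0, 0, 0], "offset": [46, 3, 0], "claw": 0.7},
    {"twist": [0, 0, 0], "offset": [46, 3, 0], "claw": 0.7},
    {"twist": [0, 0, 0], "offset": [46, 3, 0], "claw": 0.7},
    {"twist": [0, 0, 0], "offset": [46, 3, 0], "claw": 0.7},
    {"twist": [0, 0, 0], "offset": [46, 3, 0], "claw": 0.7},
    {"twist": [0, 0, 0], "offset": [46, 3, 0], "claw": 0.7},
    {"twist": [0, 0, 0], "offset": [46, 3, 0], "claw": 0.7},
    {"twist": [0, 0, 0], "offset": [46, 3, 0], "claw": 0.7},
    {"twist": [0, 0, 8.4], "offset": [0, 0, 0], "claw": 0.7},
    {"twist": [0, 0, 0], "offset": [0, 0, 0], "claw": 0.7},
    {"twist": [0, 0, 0], "offset": [0, 0, 0], "claw": 0.7},
  ],
)

```text
clock: 10.38
position: [0.6022, 0.1997, 0.2346]
tool_rot: [[0.275, 0.961, -0.0], [0.961, -0.275, -0.0], [-0.0, -0.0, -1.0]]
force: [-0.5, -0.3, -1.6]
grip_width: 0.0614
grip_force: 0.0
```

Run:
```python
from h import *
o=arm.get_obs();print(o["clock"],o["position"],o["tool_rot"],o["joint_pos"])
save("wrist","w3");save("top","top1")
i=cv2.imread("pics/w3.png");j=cv2.imread("pics/top1.png")[205:260,280:430]
out=np.zeros((600,560,3),np.uint8);out[:420]=i;out[425:590,:450]=cv2.resize(j,None,fx=3,fy=3,interpolation=2)
cv2.imwrite("pics/z3.png",out)
```

```text
10.375 [0.60219423 0.19971891 0.23462202] [[ 2.75250651e-01  9.61372456e-01 -2.83149531e-04]
 [ 9.61372464e-01 -2.75250707e-01 -1.82485042e-04]
 [-2.53373202e-04 -2.21983036e-04 -9.99999943e-01]] [ 1.33551446e-01  3.14393490e-01  1.45233047e+00 -1.45940898e-04
  1.37517362e+00  4.12430287e-01]
```

View pics/z3.png

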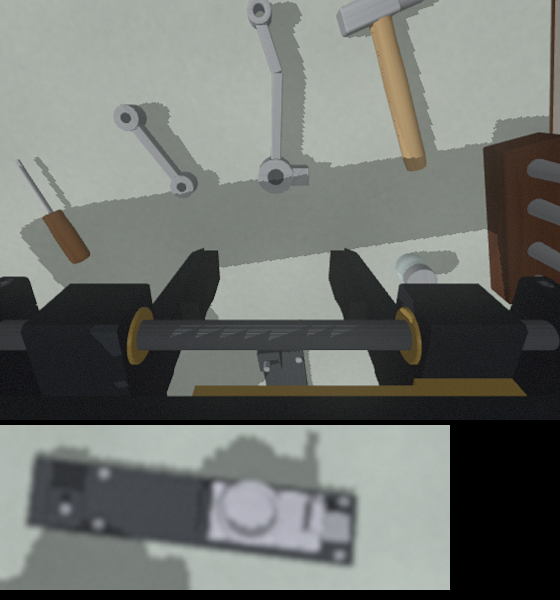

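The carriage is now against the end stop. In the wrist view the boss hole is at (276,177) and the eye hole at (259,10).

Run:
```python
from h import *
b=px("w3",276,177,.028)[:2];e=px("w3",259,10.5,.028)[:2];d=e-b
y=np.degrees(np.arctan2(d[1],d[0])-np.arctan2(20,175));c=np.array([np.cos(np.radians(y)),np.sin(np.radians(y))])
print(b,e,np.linalg.norm(d),y)
ba=[px("w3",u,v,.024)[:2] for u,v in [(271.5,150),(276.5,80),(283,150),(283,80)]];print("bar",ba)
g=b+.055*c;o=arm.get_obs();print("grip",g,"tool delta",o["tool_rot"].T@np.r_[g-o["position"][:2],.019+.014-o["position"][2]+0-.0]*1000)
for s in (b,e):print(o["tool_rot"].T@np.r_[s-g,0])
yaw=lambda p:np.degrees(np.arctan2(p[1],p[0]));print(yaw(o["tool_rot"][:2,0]),yaw(ba[1]-ba[0]),yaw(ba[3]-ba[2]))
print((ba[0]+ba[2])/2,(ba[1]+ba[3])/2)
```

```text
[0.60419157 0.1991225 ] [0.6353168  0.37303427] 0.17667508225784817 73.33332276113575
bar [array([0.60782275, 0.23163437]), array([0.63475588, 0.30467646]), array([0.62111268, 0.22782917]), array([0.64173453, 0.30267766])]
grip [0.61996576 0.25181192] tool delta [ 55.15122062   2.51334607 201.75551492]
[-5.49968465e-02 -5.88944388e-04  4.98101176e-06]
[ 1.20740369e-01 -1.87690319e-02 -9.86136366e-06]
73.9468625419284 69.75933328242544 74.59633944980067
[0.61446771 0.22973177] [0.63824521 0.30367706]
```

send_rows(
  increments=[
    {"twist": [0, 0, 0.6], "offset": [28, 1.5, 0], "claw": 0.7},
    {"twist": [0, 0, 0], "offset": [27, 1, 0], "claw": 0.7},
    {"twist": [0, 0, 0], "offset": [0, 0, 40], "claw": 0.7},
    {"twist": [0, 0, 0], "offset": [0, 0, 50], "claw": 0.7},
    {"twist": [0, 0, 0], "offset": [0, 0, 50], "claw": 0.7},
    {"twist": [0, 0, 0], "offset": [0, 0, 40], "claw": 0.7},
    {"twist": [0, 0, 0], "offset": [0, 0, 25], "claw": 0.7},
    {"twist": [0, 0, 0], "offset": [0, 0, 10], "claw": 0.7},
    {"twist": [0, 0, 0], "offset": [0, 0, 0], "claw": 0.7},
  ],
)

```text
clock: 11.6
position: [0.6202, 0.2519, 0.0196]
tool_rot: [[0.287, 0.958, -0.001], [0.958, -0.287, -0.0], [-0.0, -0.0, -1.0]]
force: [-0.4, -0.2, 0.0]
grip_width: 0.0617
grip_force: 0.0
```

send_rows(
  increments=[
    {"twist": [0, 0, 0], "offset": [0, 0, 8], "claw": 0.7},
    {"twist": [0, 0, 0], "offset": [0, 0, 6], "claw": 0.7},
    {"twist": [0, 0, 0], "offset": [0, 0, 0], "claw": 0},
    {"twist": [0, 0, 0], "offset": [0, 0, 0], "claw": 0},
    {"twist": [0, 0, 0], "offset": [0, 0, 0], "claw": 0},
    {"twist": [0, 0, 0], "offset": [0, 0, 0], "claw": 0},
    {"twist": [0, 0, 0], "offset": [0, 0, 0], "claw": 0},
    {"twist": [0, 0, 0], "offset": [0, 0, 0], "claw": 0},
  ],
)

```text
clock: 12.6
position: [0.6202, 0.2523, 0.0058]
tool_rot: [[0.287, 0.958, -0.0], [0.958, -0.287, 0.0], [0.0, -0.0, -1.0]]
force: [-0.2, 0.3, 1.0]
grip_width: 0.0116
grip_force: 30.0
```

send_rows(
  increments=[
    {"twist": [0, 0, 0], "offset": [0, 0, -5], "claw": 0},
    {"twist": [0, 0, 0], "offset": [0, 0, -15], "claw": 0},
    {"twist": [0, 0, 0], "offset": [0, 0, -25], "claw": 0},
    {"twist": [0, 0, 0], "offset": [0, 0, -30], "claw": 0},
    {"twist": [0, 0, 0], "offset": [0, 0, -30], "claw": 0},
    {"twist": [0, 0, 0], "offset": [0, 0, -20], "claw": 0},
    {"twist": [0, 0, 0], "offset": [0, 0, -10], "claw": 0},
    {"twist": [0, 0, -3], "offset": [0, 0, 0], "claw": 0},
    {"twist": [0, 0, -3], "offset": [0, 0, 0], "claw": 0},
    {"twist": [0, 0, -2.9], "offset": [0, 0, 0], "claw": 0},
    {"twist": [0, 0, 0], "offset": [0, 0, 0], "claw": 0},
  ],
)

```text
clock: 13.98
position: [0.6195, 0.2521, 0.1397]
tool_rot: [[0.136, 0.991, -0.002], [0.991, -0.136, -0.0], [-0.001, -0.002, -1.0]]
force: [-0.1, -0.1, -5.3]
grip_width: 0.0118
grip_force: 30.0
```

send_rows(
  increments=[
    {"twist": [0, 0, 0], "offset": [-15, -1, 0], "claw": 0},
    {"twist": [0, 0, 0], "offset": [-30, -3, 0], "claw": 0},
    {"twist": [0, 0, 0], "offset": [-45, -4, 0], "claw": 0},
    {"twist": [0, 0, 0], "offset": [-45, -4, 0], "claw": 0},
    {"twist": [0, 0, 0], "offset": [-45, -4, 0], "claw": 0},
    {"twist": [0, 0, 0], "offset": [-45, -5, 0], "claw": 0},
    {"twist": [0, 0, 0], "offset": [-45, -5, 0], "claw": 0},
    {"twist": [0, 0, 0], "offset": [-45, -4, 0], "claw": 0},
    {"twist": [0, 0, 0], "offset": [-45, -4, 0], "claw": 0},
    {"twist": [0, 0, 0], "offset": [-40, -4, 0], "claw": 0},
    {"twist": [0, 0, 0], "offset": [-30, -3, 0], "claw": 0},
    {"twist": [0, 0, 0], "offset": [-15, -1, 0], "claw": 0},
  ],
)

```text
clock: 15.48
position: [0.5173, -0.1849, 0.1408]
tool_rot: [[0.138, 0.99, 0.0], [0.99, -0.138, -0.0], [-0.0, 0.0, -1.0]]
force: [-0.6, -0.6, -5.2]
grip_width: 0.012
grip_force: 30.0
```

send_rows(
  increments=[
    {"twist": [0, 0, 0], "offset": [0, 0, 0], "claw": 0},
    {"twist": [0, 0, 0], "offset": [0, 0, 0], "claw": 0},
  ],
)

```text
clock: 15.72
position: [0.5182, -0.1819, 0.1406]
tool_rot: [[0.135, 0.991, -0.0], [0.991, -0.135, 0.001], [0.001, -0.0, -1.0]]
force: [0.2, -0.3, -4.7]
grip_width: 0.0115
grip_force: 30.0
```

send_rows(
  increments=[
    {"twist": [0, 0, 0], "offset": [-2, 0, 8], "claw": 0},
    {"twist": [0, 0, 0], "offset": [-1, 0, 12], "claw": 0},
    {"twist": [0, 0, 0], "offset": [0, 0, 12], "claw": 0},
    {"twist": [0, 0, 0], "offset": [0, 0, 5], "claw": 0},
    {"twist": [0, 0, 0], "offset": [0, 0, 0], "claw": 0},
    {"twist": [0, 0, 0], "offset": [0, 0, 0], "claw": 0},
  ],
)

```text
clock: 16.48
position: [0.5181, -0.1861, 0.104]
tool_rot: [[0.136, 0.991, 0.001], [0.991, -0.136, -0.0], [-0.0, 0.001, -1.0]]
force: [0.8, -0.3, -5.1]
grip_width: 0.0119
grip_force: 30.0
```

Run:
```python
from h import *
save("wrist","w4");save("side","side4")
i=cv2.imread("pics/w4.png")[:,120:430];j=cv2.imread("pics/side4.png")[90:260,230:380]
out=np.zeros((600,800,3),np.uint8);out[:420,:310]=i;out[:544,315:795]=cv2.resize(j,(480,544),interpolation=2)
cv2.imwrite("pics/z4.png",out);o=arm.get_obs();print(o["position"],o["tool_rot"])
```

```text
[ 0.51817816 -0.18611826  0.10420079] [[ 1.35609404e-01  9.90762082e-01  7.66353948e-04]
 [ 9.90762299e-01 -1.35609044e-01 -5.04205340e-04]
 [-3.95623006e-04  8.27649585e-04 -9.99999579e-01]]
```

View pics/z4.png

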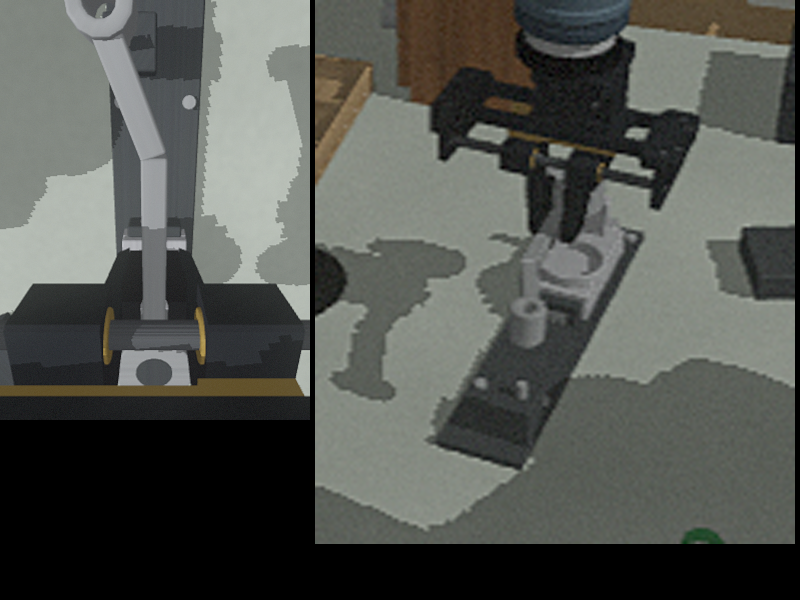

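The wrist view shows the lever held straight, with its eye near (217,5). The side view shows the eye top at about (296.6,186), which I'll compare with the prediction.

Run:
```python
from h import *
o=arm.get_obs();R=o["tool_rot"];p=o["position"]
ex=np.r_[R[:2,0],0];ey=np.array([-ex[1],ex[0],0]);g=np.r_[p[:2],p[2]-.0058]
w=lambda x,y,z:g+ex*x+ey*y+np.array([0,0,z])
E=w(.12,.02,0);B=w(-.055,0,0);print("eye",E,"boss",B)
pin=np.array([.5147,-.063]);r=np.radians(82.2);seat=pin-np.array([np.cos(r),np.sin(r)])*.175-np.array([-np.sin(r),np.cos(r)])*.02
print("err mm",(E[:2]-pin)*1e3,(B[:2]-seat)*1e3)
pts=[w(.12,.02,.028),w(.062,0,.024),np.r_[pin,.054],np.r_[seat,.045]]
print("side",proj("side4",pts).round(1),"wrist",proj("w4",pts).round(1))
f=lambda U,V:(230+(U-315)/3.2,90+V/3.2)
print("side seen eye",f(528,305),"pin?",f(522,382),f(480,380)); print("collar seen",f(572,262))
```

```text
eye [ 0.51463604 -0.06451459  0.09840079] boss [ 0.51071964 -0.24061018  0.09840079]
err mm [-0.06396022 -1.51459193] [-0.04509158 -1.51499879]
side [[296.5 184.8]
 [296.8 170. ]
 [294.9 209.3]
 [310.1 169.6]] wrist [[2.201e+02 1.000e-01]
 [2.752e+02 1.585e+02]
 [2.407e+02 3.790e+01]
 [2.744e+02 2.839e+02]]
side seen eye (296.5625, 185.3125) pin? (294.6875, 209.375) (281.5625, 208.75)
collar seen (310.3125, 171.875)
```

```bash
python3 -c "
from workcell import arm
print(arm.job_done())"
```

```text
the job is handed in; nothing more can be done
None
```

I handed the job in with the carriage home against its end stop and the lever held level about 5 cm above the collar rim. By my measurements the boss and eye are within about 2 mm of the collar and pin axes; the hand-in gave no verdict.

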